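# Pack the blue model kit into its tray

### The job

Parts of two plywood model kits got mixed on the class table. Pack the four blue-marked parts into the kit tray, each in the bin that shows its picture: laid flat, painted face up, centred on the picture (turned any way), set down and not dropped. Leave the red-marked look-alikes where they lie.

Things in the scene. Friction and masses are not known exactly. Their poses are not given: they have to be found in the camera images.
- wheel_c (a point): Loose plywood wheel lying flat with a blue painted round patch at the middle on its upper face: a disc, 48 mm across, 22 mm thick, about 40 g. The point is on its centre line, half-way up (11 mm above its underside); z is up.
- gear_c (a point): Loose plywood gear lying flat with a blue painted round patch in the middle on its upper face: a cog with 8 teeth, 56 mm across opposite tooth tips (teeth 11 mm wide, a pair of opposite teeth lies along its own x axis and another pair along y), body between the teeth 40 mm across, 22 mm thick, about 40 g. The point is on its centre line, half-way up (11 mm above its underside); z is up.
- beam_c (a point): Loose plywood beam lying flat with a blue painted band across the middle on its upper face: a straight bar, 64 mm long (along its own x) and 22 mm wide (along y), 22 mm thick, about 40 g. The point is on its centre line, half-way up (11 mm above its underside); z is up.
- tee_c (a point): Loose plywood tee lying flat with a blue painted patch on the middle of the head on its upper face: a T; its head is 60 mm long (along its own y) and 20 mm wide, x from -25 to -5 mm, its stem is 20 mm wide (along y) and runs from the head to x = +30 mm; all from the given point, 22 mm thick, about 40 g. The point is on its centre line, half-way up (11 mm above its underside); z is up.
- other_wheel_c (a point): Look-alike of the other kit: Loose plywood wheel lying flat with a red painted round patch at the middle on its upper face: a disc, 48 mm across, 22 mm thick, about 40 g. The point is on its centre line, half-way up (11 mm above its underside); z is up.
- other_tee_c (a point): Look-alike of the other kit: Loose plywood tee lying flat with a red painted patch on the middle of the head on its upper face: a T; its head is 60 mm long (along its own y) and 20 mm wide, x from -25 to -5 mm, its stem is 20 mm wide (along y) and runs from the head to x = +30 mm; all from the given point, 22 mm thick, about 40 g. The point is on its centre line, half-way up (11 mm above its underside); z is up.
- wheel_bin_in (a point): Square white bin with a black full-size silhouette (the picture) of a wheel on its floor, one of four identical-size bins that stand close together, 100 mm apart centre to centre, two by two in a black tray that is fixed to the table. The point is the centre of its inner floor, 10 mm above the table; inside 88 by 88 mm, walls 4 mm thick and 6 mm high above that floor; the sides run along its x and y, z is up. The tray's own rim and grips are 14 mm above the table at most.
- gear_bin_in (a point): Square white bin with a black full-size silhouette (the picture) of a gear on its floor, one of four identical-size bins that stand close together, 100 mm apart centre to centre, two by two in a black tray that is fixed to the table. The point is the centre of its inner floor, 10 mm above the table; inside 88 by 88 mm, walls 4 mm thick and 6 mm high above that floor; the sides run along its x and y, z is up. The tray's own rim and grips are 14 mm above the table at most.
- beam_bin_in (a point): Square white bin with a black full-size silhouette (the picture) of a beam on its floor, one of four identical-size bins that stand close together, 100 mm apart centre to centre, two by two in a black tray that is fixed to the table. The point is the centre of its inner floor, 10 mm above the table; inside 88 by 88 mm, walls 4 mm thick and 6 mm high above that floor; the sides run along its x and y, z is up. The tray's own rim and grips are 14 mm above the table at most.
- tee_bin_in (a point): Square white bin with a black full-size silhouette (the picture) of a tee on its floor, one of four identical-size bins that stand close together, 100 mm apart centre to centre, two by two in a black tray that is fixed to the table. The point is the centre of its inner floor, 10 mm above the table; inside 88 by 88 mm, walls 4 mm thick and 6 mm high above that floor; the sides run along its x and y, z is up. The tray's own rim and grips are 14 mm above the table at most.

How it is judged (in metres and radians):
At the end, for the whole second after the job is handed in: Wheel, gear, beam and tee each lie flat (within 0.1 rad), face up, on the floor of the bin with their own picture (centre 7 to 15 mm above it), centre within 15 mm of the bin's centre, released and at rest; both red-marked parts are within 20 mm of where they started (horizontal distance between wheel_c and wheel_bin_in below 0.015 m and z of wheel_c in the frame of wheel_bin_in between 0.007 and 0.015 m and angle between each of wheel_c, gear_c, beam_c, tee_c's own z axis and vertical below 0.1 rad and linear speed of each of wheel, gear, beam, tee below 0.02 m/s and contact force between each of wheel, gear, beam, tee and the fingers below 0.05 N and horizontal distance between gear_c and gear_bin_in below 0.015 m and z of gear_c in the frame of gear_bin_in between 0.007 and 0.015 m and horizontal distance between beam_c and beam_bin_in below 0.015 m and z of beam_c in the frame of beam_bin_in between 0.007 and 0.015 m and horizontal distance between tee_c and tee_bin_in below 0.015 m and z of tee_c in the frame of tee_bin_in between 0.007 and 0.015 m and distance of each of other_wheel_c, other_tee_c from where it was at the start of the episode below 0.02 m); the robot touches nothing.
It fails at once if a blue-marked part is dropped (it moves faster than 0.7 m/s with no finger on it: a fall of about 25 mm) ((linear speed of wheel above 0.7 m/s and contact force between wheel and the fingers below 0.02 N) or (linear speed of gear above 0.7 m/s and contact force between gear and the fingers below 0.02 N) or (linear speed of beam above 0.7 m/s and contact force between beam and the fingers below 0.02 N) or (linear speed of tee above 0.7 m/s and contact force between tee and the fingers below 0.02 N)).
It fails at once if a red-marked part is shifted by more than 20 mm (distance of any of other_wheel_c, other_tee_c from where it was at the start of the episode above 0.02 m).
It also fails if it takes over 112 s, if anything falls off the work surface, if the arm or the gripper's body presses on something with over 40 N, if the wrist force passes 120 N, or if a joint passes its speed limit or range.

### The arm

A 6-joint arm with a two-finger parallel gripper is mounted at the origin on the work surface. World frame = base frame: x ahead of the robot, y to its left, z up, the work surface at z = 0. Lengths are in mm, angles in rad, forces in N, time in s.
With the tool pointing down it reaches from about 275 to 1000 mm from the base axis. Payload 8.4 kg.
Tool frame: the origin (TCP) lies between the finger pads; the fingertips stand 22 mm ahead of it and the grasp point (between the pads) lies 3 mm ahead of it; z points along the fingers, y is the line along which they close (so a half turn about z gives the same grasp; the last joint's range is limited). The gripper opens to 85 mm and grips with 20 to 120 N. Pads are 22 mm wide; open, the fingers measure 114 mm over their backs; the gripper's body (76 mm by 85 mm) begins 54 mm behind the grasp point. The pads swing forward as they close: fully open they stand 13 mm farther back than shut.
Start: joints at [1.132, 0.353, 1.633, -0, 1.155, -0.002], TCP at [264.4, 566.322, 253.281] pointing down, gripper open.
Joint ranges: [-2.63, 2.63], [-0.92, 2.1], [0.06, 2.66], [-1.3, 4.44], [0, 2.69], [-3.02, 3.02]. Speed limits (rad/s): [2.22, 2.22, 2.79, 3.14, 3.14, 3.14].

### API

Orientations are given as [roll, pitch, yaw] about the fixed x, y, z axes, in that order (R = Rz(yaw) Ry(pitch) Rx(roll)).
In Python, from rig import r, grab_frame gives the robot as it stands.
- The arm moves only by the shell command python3 -m inch 'ROWS' [FORCE]. ROWS is JSON, a list of rows, each a list of 7 numbers: the turn, a rotation vector about the tool's x, y, z as a fraction of full scale, then the shift along the tool's x, y, z as a fraction of full scale, then the closure, from 0 (fully open) to 1 (shut). In form: [[rx, ry, rz, dx, dy, dz, fingers], ...]. A call has 1 to 8 rows; each row shifts and turns the commanded pose from where the row before left it, along the tool's axes as they then stand; what a row does not reach is not made up. Full scale, the value 1, is 2.5 cm for a shift and pi rad for a turn. A row lasts 1/12 s, in which the tool goes at most 41.7 mm and 7.16 degrees, less where a joint would pass 70% of its speed; a pose out of reach is approached as far as the arm can. A call with a number of a shift or a turn outside -1 to 1 is refused whole. A call with a gripper value outside its range is refused whole. The fingers move at their own pace and stop on an object; FORCE is the grip in N (left out, the last holds). Time passes only in rows, so rows that do not move let the fingers close. It gives the time, the measured TCP pose, the force, the opening and the grip force at its end, in the units of the state.
- r.sense(): the state, without advancing time (a new reading comes with each control period).
- grab_frame(name): name is "scene" or "top" or "wrist"; returns a dict with "pixels" (384x512x3 uint8, red, green, blue), "z_map" (384x512 float32, mm along the optical axis (not along the pixel's ray), 0 where there is no reading), "vertical_fov" (degrees; the focal length in pixels is half the picture's height over the tangent of half this angle, whatever the lens; pixels are square), "cx", "cy" (the principal point, pixels), "dist" ([k1, k2, p1, p2, k3] as OpenCV has them; the pictures are not rectified), "cam_to_world" (4x4, takes a point from camera to world coordinates). Camera axes: x right, y down, z forward; pixel columns grow to the right and rows downward; lengths in mm; the calibration is good to about 2 mm. A picture is of the moment at which its call begins.
- r.sign_off(): hands the job in; it is judged then, once.
The state is a dict: "clock": time; "qpos": joint angles; "qvel": joint speeds; "joint_efforts": joint torques, N m; "eef_pos": TCP position; "tcp_rot": TCP orientation; "contact_force": force on the tool from outside, world axes, zero at the start; "wrist_torque": the same for the moment, N m; "opening": opening from 0.0 (shut) to 1.0 (fully open); "grasp_force": force on a finger pad.
Only numpy, scipy, OpenCV 4.12 (cv2) and the standard library are available. Lean on these libraries where they do the work, as an engineer would, in place of code of your own. Each camera call takes 0.05 s, during which the arm holds its last target. There are 200 camera calls.

## Working session

There is one attempt and no reset: what is moved stays moved. The work goes in short steps, Python scripts to look and compute and a shell command to move; the robot and the scene stay as the last step left them, time stands still between calls to the robot, and variables do not carry over. Pictures are saved under pics/ and viewed, at most 14 in all, crops included, and the job is handed in when it is done.

```bash
ls; mkdir -p pics; python3 - <<'E'
from rig import r, grab_frame
import cv2,pickle
print(r.sense())
for n in ("scene","top","wrist"):
    f=grab_frame(n); pickle.dump(f,open(f"{n}0.pkl","wb")); cv2.imwrite(f"pics/{n}0.png",f["pixels"][:,:,::-1])
    print(n,f["vertical_fov"],f["cx"],f["cy"],f["dist"],f["cam_to_world"].round(3).tolist())
E
```

```text
pics
{'clock': 0.0, 'qpos': array([ 1.13163247e+00,  3.53608849e-01,  1.63414114e+00, -1.13542279e-05,
        1.15521082e+00, -2.39440200e-03]), 'qvel': array([ 6.09963512e-05,  1.54435447e-03, -1.19428973e-04,  4.40542919e-04,
        6.51895996e-04, -7.23000477e-04]), 'joint_efforts': array([ 4.09567641e-03, -6.05247903e+01, -3.42072058e+01,  2.86773939e-04,
        9.21922037e-03,  1.85978115e-05]), 'eef_pos': array([264.19188159, 565.91827006, 252.58321221]), 'tcp_rot': array([-3.14022447e+00,  7.10552795e-06,  2.70482780e+00]), 'contact_force': array([-0.01171099, -0.411412  , -0.35996992]), 'wrist_torque': array([ 0.02120467, -0.00184726,  0.00731303]), 'grasp_force': 0.0, 'opening': 0.9993356500934046}
scene 43.79939353316614 258.0278394332802 191.12353848426497 [-0.11920078  0.          0.          0.          0.        ] [[0.845, 0.426, -0.324, 904.551], [0.535, -0.69, 0.487, -521.315], [-0.016, -0.585, -0.811, 896.908], [0.0, 0.0, 0.0, 1.0]]
top 43.97897960315966 250.66574956466746 181.2974252790701 [-0.13953486  0.          0.          0.          0.        ] [[0.014, -0.997, 0.075, 477.51], [-1.0, -0.014, -0.001, -40.626], [0.002, -0.075, -0.997, 1263.725], [0.0, 0.0, 0.0, 1.0]]
wrist 69.28970824453327 252.31091715536868 189.44843378931284 [-0.054297  0.        0.        0.        0.      ] [[0.423, 0.867, 0.262, 197.487], [0.906, -0.405, -0.123, 596.727], [-0.001, 0.29, -0.957, 372.631], [0.0, 0.0, 0.0, 1.0]]
```

View pics/top0.png

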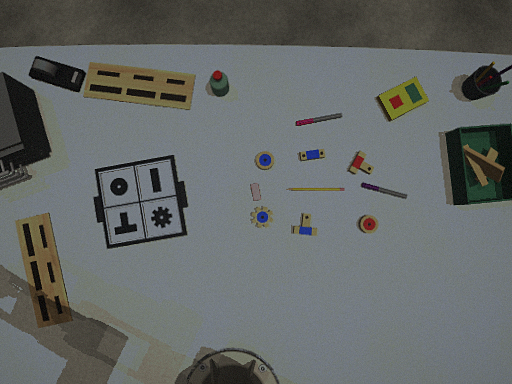

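View pics/scene0.png

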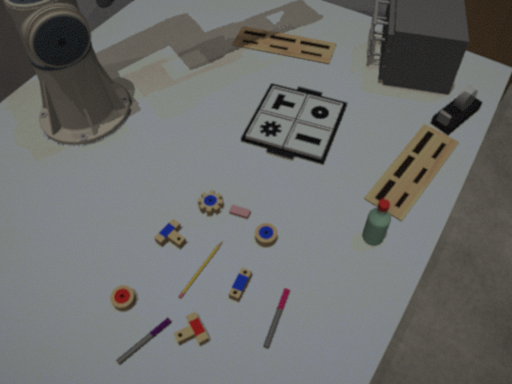

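The top view shows the blue wheel (265,160), gear (262,217), beam (312,155) and tee (304,226), and the red tee (359,162) and wheel (369,224). The bins are wheel (119,186), beam (155,180), tee (124,223) and gear (162,216). The scene view shows the same layout: gear (210,202), wheel (265,234), beam (240,284), tee (171,233). I'll measure from both views and enlarge crops.

```bash
cat > h.py <<'E'
import numpy as np,cv2,pickle
def K(f):
    F=f["pixels"].shape[0]/2/np.tan(np.radians(f["vertical_fov"])/2)
    return np.array([[F,0,f["cx"]],[0,F,f["cy"]],[0,0,1]])
def ray(f,uv):
    p=cv2.undistortPoints(np.array([[uv]],float),K(f),np.array(f["dist"],float))[0,0]
    T=f["cam_to_world"]; return T[:3,3],T[:3,:3]@np.array([p[0],p[1],1])
def onz(f,uv,z):
    o,d=ray(f,uv); return o+d*(z-o[2])/d[2]
def tri(f,a,g,b):
    o1,d1=ray(f,a);o2,d2=ray(g,b)
    s=np.linalg.lstsq(np.c_[d1,-d2],o2-o1,rcond=None)[0]
    p,q=o1+s[0]*d1,o2+s[1]*d2
    return (p+q)/2,np.linalg.norm(p-q)
def blobs(f,col,amin=25):
    h=cv2.cvtColor(f["pixels"],cv2.COLOR_RGB2HSV); H,S,V=[h[...,i].astype(int) for i in range(3)]
    m=(S>110)&(V>60)
    if col=="blue": m&=(H>105)&(H<130)
    elif col=="red": m&=(H<10)|(H>174)
    elif col=="wood": m=(S>60)&(V>80)&(H>10)&(H<30)
    n,l,st,c=cv2.connectedComponentsWithStats(m.astype(np.uint8))
    return [(c[i],st[i,4],(l==i)) for i in range(1,n) if st[i,4]>=amin]
E
python3 - <<'E'
from h import *
T,S=[pickle.load(open(n+"0.pkl","rb")) for n in ("top","scene")]
for n,f in (("T",T),("S",S)):
    for col in("blue","red"):
        for c,a,_ in blobs(f,col): print(n,col,c.round(1),a, onz(f,c,22).round(1))
# crops
t=T["pixels"][...,::-1]; 
cv2.imwrite("pics/tray.png",cv2.resize(t[140:260,85:205],None,fx=5,fy=5,interpolation=cv2.INTER_CUBIC))
cv2.imwrite("pics/parts.png",cv2.resize(t[130:255,235:395],None,fx=4.8,fy=4.8,interpolation=cv2.INTER_CUBIC))
s=S["pixels"][...,::-1]
cv2.imwrite("pics/trayS.png",cv2.resize(s[75:170,235:355],None,fx=6,fy=6,interpolation=cv2.INTER_CUBIC))
E
```

```text
T blue [312.2 153.8] 105 [ 646.1 -203.2   22. ]
T blue [264.6 159.5] 108 [629.  -77.8  22. ]
T blue [262.  216.6] 96 [479.2 -72.7  22. ]
T blue [305.1 230.2] 92 [ 445.2 -185.6   22. ]
T red [216.9  74.7] 63 [856.9  52.9  22. ]
T red [395.7 101.4] 111 [ 793.2 -430.6   22. ]
T red [357.4 161.7] 93 [ 627.2 -323.7   22. ]
T red [368.9 223.9] 109 [ 463.4 -354.2   22. ]
S blue [209.7 200.1] 93 [476.2 -72.9  22. ]
S blue [166.7 229.9] 96 [ 442.8 -185.6   22. ]
S blue [265.6 232. ] 125 [626.2 -77.5  22. ]
S blue [239.9 282.1] 163 [ 643.9 -203.3   22. ]
S red [383.2 204.7] 132 [811.5 119.5  22. ]
S red [121.5 295.5] 182 [ 460.9 -354.1   22. ]
S red [196.6 326.3] 165 [ 625. -324.   22.]
```

View pics/tray.png

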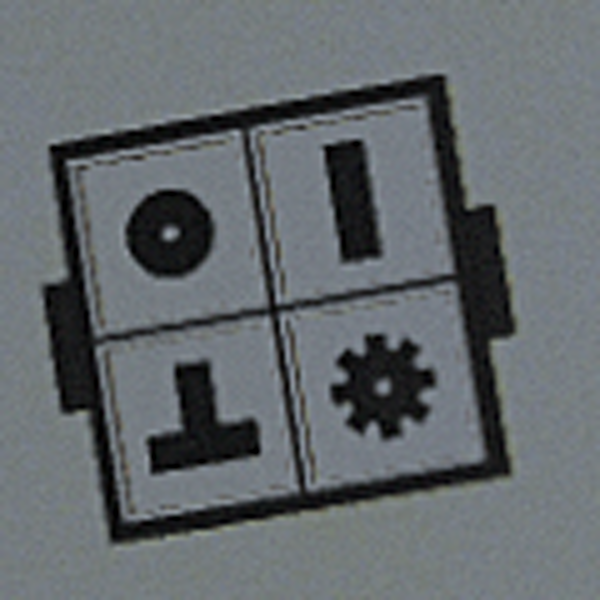

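View pics/parts.png

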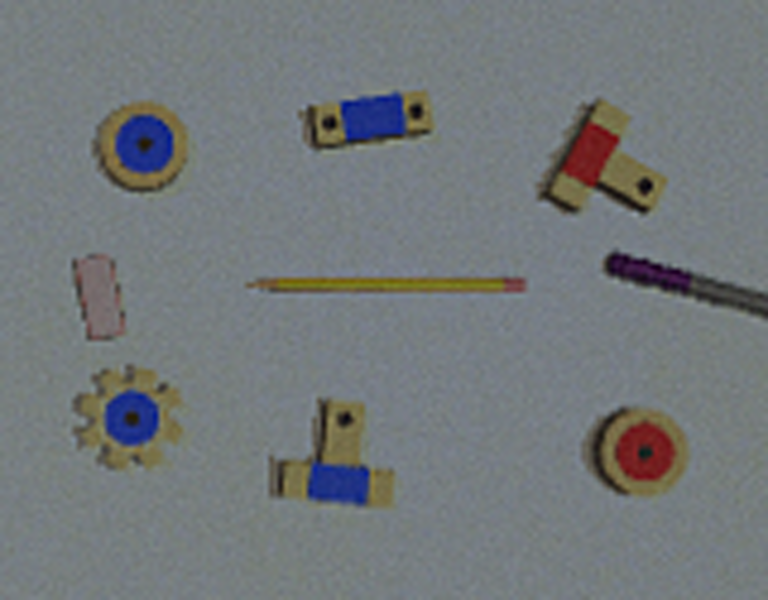

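View pics/trayS.png

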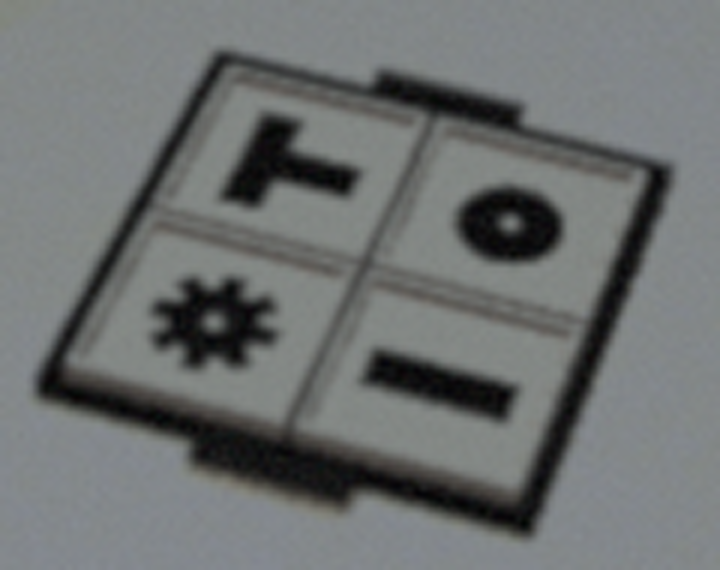

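The tray crop shows the picture centres: wheel (170,232), beam (353,200), gear (384,386), tee point about (200,419). In the scene crop they are wheel (510,224), beam (440,384), gear (213,322), tee about (283,162). In the parts crop, the beam holes are at (329,123) and (417,111), the tee stem hole is at (344,419) with its patch at (338,484), and the gear teeth point roughly along the image axes.

```bash
cat >> h.py <<'E'
def plan(p,yaw=None,step=24,s=None):
    """straight shift from the measured pose to TCP p (turn first, done with no shift)"""
    from rig import r
    from scipy.spatial.transform import Rotation as Ro
    s=r.sense(); R=Ro.from_euler("xyz",s["tcp_rot"]); q=s["eef_pos"]
    if yaw is not None:
        R2=Ro.from_euler("xyz",[np.pi,0,yaw]); v=(R.inv()*R2).as_rotvec()
        n=int(np.ceil(np.linalg.norm(v)/0.122)) or 1
        print("turn deg",np.degrees(v).round(1),"rows",n,"each",(v/np.pi/n).round(4)); R=R2
    d=R.inv().apply(np.array(p)-q); n=max(1,int(np.ceil(np.abs(d).max()/step)))
    print("clock",s["clock"],"pos",q.round(1),"rot",s["tcp_rot"].round(3),"q6",s["qpos"][5].round(2),"shift mm",d.round(1),"total units",(d/25).round(3),"rows",n,"each",(d/25/n).round(4))
E
python3 - <<'E'
from h import *
T,S=[pickle.load(open(n+"0.pkl","rb")) for n in ("top","scene")]
B=dict(wheel=((264.6,159.5),(265.6,232.)),gear=((262,216.6),(209.7,200.1)),beam=((312.2,153.8),(239.9,282.1)),teepatch=((305.1,230.2),(166.7,229.9)),rwheel=((368.9,223.9),(121.5,295.5)))
for n,(a,b) in B.items(): p,e=tri(T,a,S,b); print(n,p.round(1),e.round(1))
ct=lambda x,y:(85+(x+.5)/5-.5,140+(y+.5)/5-.5); cs=lambda x,y:(235+(x+.5)/6-.5,75+(y+.5)/6-.5)
for n,a,b in(("wheel",(170,232),(510,224)),("beam",(353,200),(440,384)),("gear",(384,386),(213,322)),("tee",(200,419),(283,162))):
    p,e=tri(T,ct(*a),S,cs(*b)); print("bin",n,p.round(1),e.round(1),onz(T,ct(*a),10).round(1),onz(S,cs(*b),10).round(1))
cp=lambda x,y:(235+(x+.5)/4.8-.5,130+(y+.5)/4.8-.5)
for n,a,b in(("beam",(329,123),(417,111)),("tee patch->hole",(338,484),(344,419))):
    a,b=onz(T,cp(*a),22),onz(T,cp(*b),22); d=b-a; print(n,a.round(1),b.round(1),np.degrees(np.arctan2(d[1],d[0])).round(1))
plan((628,-77.5,130))
E
```

```text
wheel [627.9 -78.3  25.1] 2.2
gear [478.4 -73.5  24.6] 2.4
beam [ 645.2 -203.5   24. ] 1.8
teepatch [ 444.7 -185.9   24.6] 1.7
rwheel [ 462.8 -354.1   24.7] 1.5
bin wheel [553.1 308.6  14.4] 2.5 [554.4 310.5  10. ] [550.5 311.7  10. ]
bin beam [571.9 210.6  14.3] 1.8 [572.9 212.   10. ] [569.6 213.5  10. ]
bin gear [473.8 191.3  14.3] 2.0 [474.6 192.7  10. ] [471.  194.1  10. ]
bin tee [453.2 287.1  18.8] 5.4 [455.2 291.2  10. ] [446.7 293.2  10. ]
beam [ 642.  -179.2   22. ] [ 649.5 -227.8   22. ] -81.3
tee patch->hole [ 444.7 -185.4   22. ] [ 480.  -188.4   22. ] -4.8
clock 0.15 pos [264.2 566.  252.7] rot [-3.14  -0.     2.705] q6 -0.0 shift mm [-601.8 -429.1  123.2] total units [-24.074 -17.163   4.927] rows 26 each [-0.9259 -0.6601  0.1895]
```

```bash
python3 -m inch '[[0,0,0,-0.926,-0.66,0.19,0],[0,0,0,-0.926,-0.66,0.19,0],[0,0,0,-0.926,-0.66,0.19,0],[0,0,0,-0.926,-0.66,0.19,0],[0,0,0,-0.926,-0.66,0.19,0],[0,0,0,-0.926,-0.66,0.19,0],[0,0,0,-0.926,-0.66,0.19,0],[0,0,0,-0.926,-0.66,0.19,0]]' 40
python3 -m inch '[[0,0,0,-0.926,-0.66,0.19,0],[0,0,0,-0.926,-0.66,0.19,0],[0,0,0,-0.926,-0.66,0.19,0],[0,0,0,-0.926,-0.66,0.19,0],[0,0,0,-0.926,-0.66,0.19,0],[0,0,0,-0.926,-0.66,0.19,0],[0,0,0,-0.926,-0.66,0.19,0],[0,0,0,-0.926,-0.66,0.19,0]]'
python3 -m inch '[[0,0,0,-0.926,-0.66,0.19,0],[0,0,0,-0.926,-0.66,0.19,0],[0,0,0,-0.926,-0.66,0.19,0],[0,0,0,-0.926,-0.66,0.19,0],[0,0,0,-0.926,-0.66,0.19,0],[0,0,0,-0.926,-0.66,0.19,0],[0,0,0,-0.926,-0.66,0.19,0],[0,0,0,-0.926,-0.66,0.19,0]]'
python3 -m inch '[[0,0,0,-0.926,-0.66,0.19,0],[0,0,0,-0.926,-0.66,0.19,0],[0,0,0,0,0,0,0],[0,0,0,0,0,0,0],[0,0,0,0,0,0,0]]'
python3 - <<'E'
from h import *; from rig import grab_frame
f=grab_frame("wrist"); pickle.dump(f,open("w1.pkl","wb")); cv2.imwrite("pics/w1.png",f["pixels"][...,::-1])
print(f["cam_to_world"].round(2).tolist())
for c in("blue",):
  for b in blobs(f,c): print(b[0].round(1),b[1],onz(f,b[0],22).round(1))
plan((627.6,-77.7,60))
E
```

```text
clock: 0.82
eef_pos: [376.7, 367.0, 214.9]
tcp_rot: [-3.141, -0.0, 2.705]
contact_force: [0.8, -0.2, -0.8]
opening: 0.997
grasp_force: 0.0
clock: 1.48
eef_pos: [488.7, 169.1, 177.0]
tcp_rot: [-3.141, -0.0, 2.705]
contact_force: [0.8, -0.0, 0.3]
opening: 1.001
grasp_force: 0.0
clock: 2.15
eef_pos: [600.7, -28.9, 138.8]
tcp_rot: [-3.141, -0.0, 2.705]
contact_force: [0.8, 0.5, 0.3]
opening: 1.003
grasp_force: 0.0
clock: 2.57
eef_pos: [627.7, -76.7, 129.4]
tcp_rot: [-3.141, -0.001, 2.704]
contact_force: [-0.3, -1.1, 1.3]
opening: 1.001
grasp_force: 0.0
[[0.42, 0.87, 0.26, 561.02], [0.91, -0.41, -0.12, -46.11], [0.0, 0.29, -0.96, 249.48], [0.0, 0.0, 0.0, 1.0]]
[170.8  16.7] 1131 [477.3 -73.1  22. ]
[25.8 45.3] 972 [ 442.5 -185.1   22. ]
[250.8 193.4] 876 [625.8 -77.7  22. ]
[126.1 260.1] 104 [ 635.8 -212.1   22. ]
clock 2.6167 pos [627.7 -76.3 129.6] rot [-3.142e+00 -1.000e-03  2.705e+00] q6 -1.26 shift mm [-0.6 -1.3 69.6] total units [-0.024 -0.051  2.785] rows 3 each [-0.0081 -0.017   0.9283]
```

View pics/w1.png

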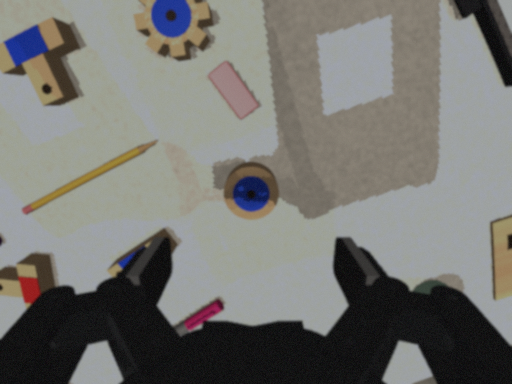

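The wheel is at (250,193), midway between the fingertips (about x=150 and 350) and on the measured spot. I'll descend and grip.

```bash
python3 -m inch '[[0,0,0,0,-0.05,0.9,0],[0,0,0,0,0,0.9,0],[0,0,0,0,0,0.9,0],[0,0,0,0,0,0.7,0],[0,0,0,0,0,0.5,0],[0,0,0,0,0,0.2,0],[0,0,0,0,0,0,0],[0,0,0,0,0,0,0]]'
python3 -m inch '[[0,0,0,0,0,0,1],[0,0,0,0,0,0,1],[0,0,0,0,0,0,1],[0,0,0,0,0,0,1],[0,0,0,0,0,0,1],[0,0,0,0,0,0,1],[0,0,0,0,0,0,1],[0,0,0,0,0,0,1]]' 40
python3 - <<'E'
from h import *; from rig import grab_frame
f=grab_frame("wrist"); cv2.imwrite("pics/w2.png",f["pixels"][...,::-1])
plan((552.5,311,110))
E
```

```text
clock: 3.28
eef_pos: [628.1, -77.8, 27.9]
tcp_rot: [3.141, 0.001, 2.705]
contact_force: [0.4, -0.1, 0.7]
opening: 0.997
grasp_force: 0.0
clock: 3.95
eef_pos: [628.4, -78.2, 28.5]
tcp_rot: [3.141, 0.001, 2.705]
contact_force: [-1.9, 0.4, 7.1]
opening: 0.543
grasp_force: 40.3
clock 4.0 pos [628.4 -78.3  28.5] rot [3.141e+00 1.000e-03 2.705e+00] q6 -1.26 shift mm [233.4 320.6 -81.6] total units [ 9.335 12.825 -3.266] rows 14 each [ 0.6668  0.9161 -0.2333]
```

View pics/w2.png

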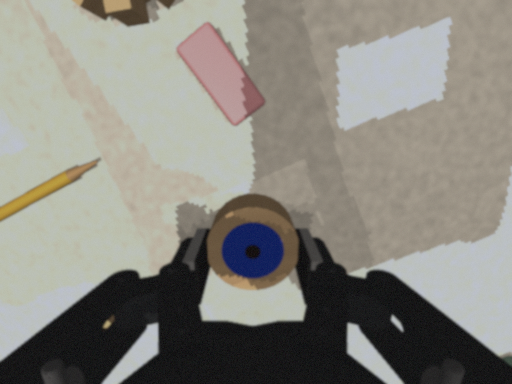

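Wheel gripped: patch at (252,250), centred between the pads. Lift and carry it to the wheel bin.

```bash
python3 -m inch '[[0,0,0,0,0,-0.3,1],[0,0,0,0,0,-0.7,1],[0,0,0,0,0,-0.9,1],[0,0,0,0.3,0.4,-0.7,1],[0,0,0,0.667,0.916,-0.6,1],[0,0,0,0.667,0.916,0,1],[0,0,0,0.667,0.916,0,1],[0,0,0,0.667,0.916,0,1]]'
python3 -m inch '[[0,0,0,0.667,0.916,0,1],[0,0,0,0.667,0.916,0,1],[0,0,0,0.667,0.916,0,1],[0,0,0,0.667,0.916,0,1],[0,0,0,0.667,0.916,0,1],[0,0,0,0.667,0.916,0,1],[0,0,0,0.667,0.916,0,1],[0,0,0,0.667,0.916,0,1]]'
python3 -m inch '[[0,0,0,0.667,0.916,0,1],[0,0,0,0.35,0.52,0,1],[0,0,0,0,0,0,1],[0,0,0,0,0,0,1],[0,0,0,0,0,0,1],[0,0,0,0,0,0,1]]'
python3 - <<'E'
from h import *; from rig import grab_frame
f=grab_frame("wrist"); pickle.dump(f,open("w3.pkl","wb")); cv2.imwrite("pics/w3.png",f["pixels"][...,::-1])
for b in blobs(f,"blue"): print(b[0],onz(f,b[0],22+111-28.5).round(1))
plan((552.5,311,38.5))
E
```

```text
clock: 4.67
eef_pos: [603.5, 46.3, 108.5]
tcp_rot: [3.141, 0.001, 2.704]
contact_force: [-0.3, 0.4, -1.1]
opening: 0.542
grasp_force: 41.1
clock: 5.33
eef_pos: [559.8, 269.1, 108.0]
tcp_rot: [3.141, 0.0, 2.705]
contact_force: [0.5, -0.3, -0.7]
opening: 0.544
grasp_force: 41.1
clock: 5.83
eef_pos: [552.5, 309.7, 107.3]
tcp_rot: [-3.141, 0.0, 2.704]
contact_force: [0.3, -0.5, -0.4]
opening: 0.546
grasp_force: 41.1
[252.19197708 249.88170282] [547.8 311.4 104.5]
clock 5.8833 pos [552.6 309.7 107.3] rot [-3.141 -0.     2.703] q6 -0.62 shift mm [ 0.6  1.1 68.8] total units [0.025 0.046 2.753] rows 3 each [0.0083 0.0152 0.9177]
```

View pics/w3.png

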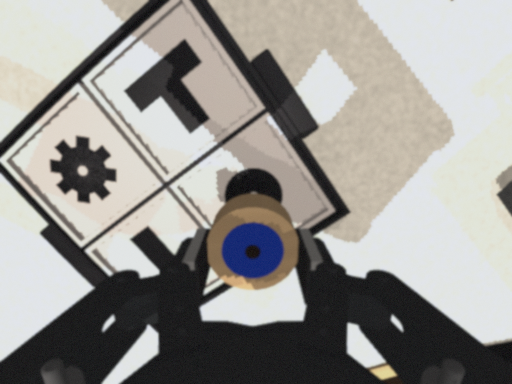

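The wheel is still level in the grip at (252,250). The bins show the gear picture's centre hole at (83,170) and the tee picture at about (170,85). I'll check the bin positions and the wrist camera's bias against these.

```bash
python3 - <<'E'
from h import *
f=pickle.load(open("w3.pkl","rb"))
print("gear bin",onz(f,(83,170),10).round(1))
# tray cross (four-bin meeting) and tee stem tip/head centre
print("cross",onz(f,(167,185),16).round(1)); print("tee head outer mid, stem tip",onz(f,(155,64),10).round(1),onz(f,(201,127),10).round(1))
g=pickle.load(open("w1.pkl","rb"))
print(onz(g,(250.8,193.4),22))
E
```

```text
gear bin [471.6 194.3  10. ]
cross [511.6 253.5  16. ]
tee head outer mid, stem tip [428.5 288.8  10. ] [483.2 298.1  10. ]
[625.83603533 -77.73762326  22.        ]
```

```bash
python3 -m inch '[[0,0,0,-0.09,0.08,0.5,1],[0,0,0,0,0,0.8,1],[0,0,0,0,0,0.7,1],[0,0,0,0,0,0.4,1],[0,0,0,0,0,0.2,1],[0,0,0,0,0,0.1,1],[0,0,0,0,0,0,1],[0,0,0,0,0,0,1]]'
```

```text
clock: 6.55
eef_pos: [555.7, 312.0, 40.3]
tcp_rot: [3.141, 0.001, 2.705]
contact_force: [0.4, 0.1, 0.0]
opening: 0.541
grasp_force: 41.2
```

```bash
python3 -m inch '[[0,0,0,0,-0.03,0.05,1],[0,0,0,0,0,0.04,1],[0,0,0,0,0,0,1],[0,0,0,0,0,0,1],[0,0,0,0,0,0,0.4],[0,0,0,0,0,0,0.3],[0,0,0,0,0,0,0.25],[0,0,0,0,0,0,0.25]]'
python3 -m inch '[[0,0,0,0,0,0,0.25],[0,0,0,0,0,-0.3,0.25],[0,0,0,0,0,-0.7,0.25],[0,0,0,0,0,-0.9,0.25],[0,0,0,0,0,-0.9,0],[0,0,0,0,0,0,0],[0,0,0,0,0,0,0]]'
python3 - <<'E'
from h import *; from rig import grab_frame
f=grab_frame("wrist"); cv2.imwrite("pics/w4.png",f["pixels"][...,::-1])
for b in blobs(f,"blue"): print(b[0],onz(f,b[0],32).round(1))
# gear: tooth angle from wrist pic w1
g=pickle.load(open("w1.pkl","rb")); c=onz(g,(170.8,16.7),22)
b=[b for b in blobs(g,"wood",200)]
for x in b: print(x[0].round(0),x[1])
plan((477.2,-72.8,110))
E
```

```text
clock: 7.22
eef_pos: [554.8, 311.2, 37.5]
tcp_rot: [-3.142, -0.0, 2.705]
contact_force: [-0.4, -0.6, 0.2]
opening: 0.748
grasp_force: 0.0
clock: 7.8
eef_pos: [555.8, 311.7, 109.4]
tcp_rot: [3.139, 0.002, 2.705]
contact_force: [-1.1, 0.4, -0.8]
opening: 0.998
grasp_force: 0.0
[251.45431034 202.95948276] [552.8 312.2  32. ]
[174.  29.] 1694
[51. 33.] 512
[ 5. 60.] 268
[43. 79.] 1064
[ 91. 175.] 1073
[251. 191.] 1179
[502. 257.] 1462
[ 26. 270.] 279
[ 10. 287.] 343
clock 7.85 pos [555.  311.3 108.1] rot [3.141e+00 1.000e-03 2.705e+00] q6 -0.63 shift mm [ -92.  -381.    -2.1] total units [ -3.678 -15.238  -0.084] rows 16 each [-0.2299 -0.9524 -0.0053]
```

View pics/w4.png

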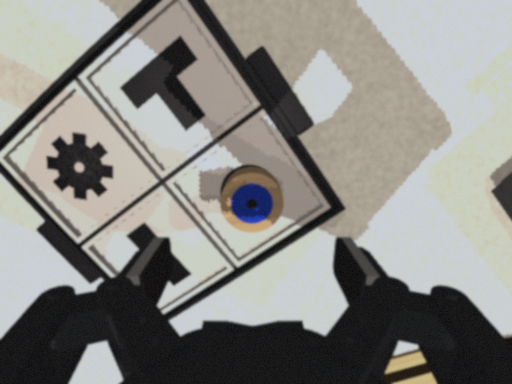

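The wheel sits centred in its bin at (251,203). Next is the gear, and I'll read its tooth phase from above.

```bash
python3 -m inch '[[0,0,0,-0.23,-0.953,0,0],[0,0,0,-0.23,-0.953,0,0],[0,0,0,-0.23,-0.953,0,0],[0,0,0,-0.23,-0.953,0,0],[0,0,0,-0.23,-0.953,0,0],[0,0,0,-0.23,-0.953,0,0],[0,0,0,-0.23,-0.953,0,0],[0,0,0,-0.23,-0.953,0,0]]'
python3 -m inch '[[0,0,0,-0.23,-0.953,0,0],[0,0,0,-0.23,-0.953,0,0],[0,0,0,-0.23,-0.953,0,0],[0,0,0,-0.23,-0.953,0,0],[0,0,0,-0.23,-0.953,0,0],[0,0,0,-0.23,-0.953,0,0],[0,0,0,-0.23,-0.953,0,0],[0,0,0,-0.23,-0.953,0,0]]'
python3 -m inch '[[0,0,0,0,0,0,0],[0,0,0,0,0,0,0]]'
python3 - <<'E'
from h import *; from rig import grab_frame
f=grab_frame("wrist"); pickle.dump(f,open("w5.pkl","wb"))
for b in blobs(f,"blue"): print(b[0],onz(f,b[0],22).round(1))
u,v=min((b[0] for b in blobs(f,"blue")),key=lambda c:abs(c-[250,205]).sum())
c=onz(f,(u,v),22)
# rectified top-face picture: 0.25 mm/px, right=world x, down=-y
N=320; xs=(np.arange(N)-N/2)*.25
P=np.array([[x+c[0],-y+c[1],22] for y in xs for x in xs]); Tw=np.linalg.inv(f["cam_to_world"])
R=Tw[:3,:3];t=Tw[:3,3]
uv=cv2.projectPoints(P,cv2.Rodrigues(R)[0],t,K(f),np.array(f["dist"],float))[0].reshape(N,N,2).astype(np.float32)
im=cv2.remap(f["pixels"][...,::-1].copy(),uv[...,0],uv[...,1],cv2.INTER_CUBIC)
cv2.imwrite("pics/gear.png",cv2.resize(im,None,fx=1.8,fy=1.8))
plan((477.2,-72.8,28))
E
```

```text
clock: 8.52
eef_pos: [514.7, 117.8, 106.5]
tcp_rot: [-3.14, -0.002, 2.705]
contact_force: [-0.3, -0.0, -0.1]
opening: 0.997
grasp_force: 0.0
clock: 9.18
eef_pos: [475.8, -74.1, 106.7]
tcp_rot: [-3.141, -0.002, 2.705]
contact_force: [0.4, -0.1, 0.2]
opening: 0.999
grasp_force: 0.0
clock: 9.35
eef_pos: [476.1, -73.9, 106.8]
tcp_rot: [-3.141, -0.002, 2.702]
contact_force: [-0.4, 0.2, 0.1]
opening: 1.0
grasp_force: 0.0
[254.46534653 202.90979098] [476.  -72.5  22. ]
[110.87272727 222.24606061] [ 441.7 -185.    22. ]
clock 9.4 pos [476.4 -73.2 106.9] rot [-3.141e+00 -1.000e-03  2.703e+00] q6 -1.29 shift mm [-0.7  0.8 78.9] total units [-0.027  0.031  3.156] rows 4 each [-0.0068  0.0077  0.7891]
```

View pics/gear.png

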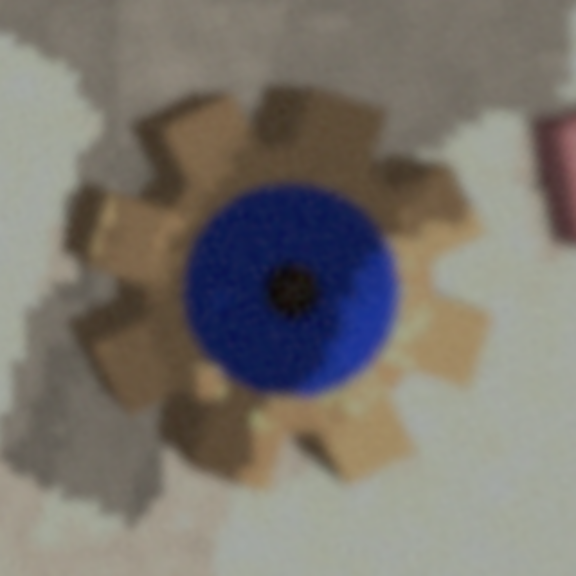

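The rectified view (right = +x, down = −y) shows the gear centre at (291,289) and tooth tips at (482,348) and (379,465). Teeth therefore lie at −17.5° + 45°k. I'll turn 7.5° to close at 72.5°.

```bash
python3 -m inch '[[0,0,-0.021,-0.02,0.02,0.8,0],[0,0,-0.021,0,0,0.8,0],[0,0,0,0,0,0.7,0],[0,0,0,0,0,0.4,0],[0,0,0,0,0,0.3,0],[0,0,0,0,0,0.15,0],[0,0,0,0,0,0,0],[0,0,0,0,0,0,0]]'
python3 -m inch '[[0,0,0,0,0,0,1],[0,0,0,0,0,0,1],[0,0,0,0,0,0,1],[0,0,0,0,0,0,1],[0,0,0,0,0,0,1],[0,0,0,0,0,0,1],[0,0,0,0,0,0,1]]' 40
python3 - <<'E'
from h import *; from rig import grab_frame
f=grab_frame("wrist"); cv2.imwrite("pics/w6.png",f["pixels"][...,::-1])
for b in blobs(f,"blue"): print(b[0],b[1],onz(f,b[0],22).round(1))
plan((473,193.4,110))
E
```

```text
clock: 10.07
eef_pos: [478.0, -72.8, 29.1]
tcp_rot: [3.142, 0.0, 2.837]
contact_force: [0.4, 0.1, 0.8]
opening: 1.001
grasp_force: 0.0
clock: 10.65
eef_pos: [478.1, -73.0, 29.7]
tcp_rot: [3.141, 0.001, 2.837]
contact_force: [-1.7, 1.1, 9.3]
opening: 0.637
grasp_force: 40.5
[252.33446273 249.58664085] 2066 [475.6 -72.7  22. ]
[ 33.78033708 249.52640449] 1780 [ 441.6 -184.8   22. ]
clock 10.7 pos [478.1 -73.   29.7] rot [3.141e+00 1.000e-03 2.837e+00] q6 -1.42 shift mm [ 84.8 252.6 -80.3] total units [ 3.39  10.104 -3.213] rows 11 each [ 0.3082  0.9185 -0.2921]
```

View pics/w6.png

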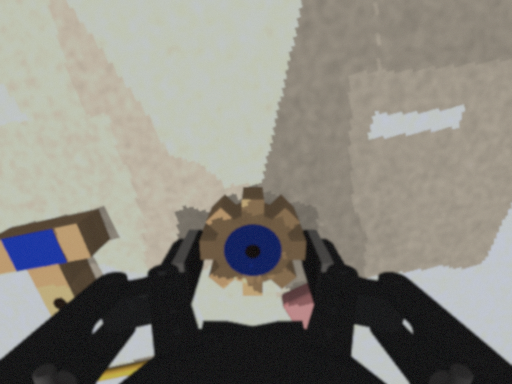

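The gear is held tooth-to-tooth with its patch at (252,250). I'll carry it to the gear bin.

```bash
python3 -m inch '[[0,0,0,0,0,-0.3,1],[0,0,0,0,0,-0.7,1],[0,0,0,0,0,-0.9,1],[0,0,0,0.15,0.46,-0.7,1],[0,0,0,0.305,0.92,-0.6,1],[0,0,0,0.305,0.92,0,1],[0,0,0,0.305,0.92,0,1],[0,0,0,0.305,0.92,0,1]]'
python3 -m inch '[[0,0,0,0.305,0.92,0,1],[0,0,0,0.305,0.92,0,1],[0,0,0,0.305,0.92,0,1],[0,0,0,0.305,0.92,0,1],[0,0,0,0.305,0.92,0,1],[0,0,0,0.305,0.92,0,1],[0,0,0,0.15,0.46,0,1],[0,0,0,0,0,0,1]]'
python3 -m inch '[[0,0,0,0,0,0,1],[0,0,0,0,0,0,1]]'
python3 - <<'E'
from h import *; from rig import grab_frame
f=grab_frame("wrist")
for b in blobs(f,"blue"): print(b[0],b[1])
plan((474,193.4,39.7))
E
```

```text
clock: 11.37
eef_pos: [476.2, 37.0, 109.9]
tcp_rot: [3.141, 0.001, 2.836]
contact_force: [0.2, 0.4, -1.0]
opening: 0.639
grasp_force: 42.8
clock: 12.03
eef_pos: [474.0, 195.6, 109.4]
tcp_rot: [3.141, 0.001, 2.839]
contact_force: [-0.5, -0.5, -0.4]
opening: 0.638
grasp_force: 42.8
clock: 12.2
eef_pos: [473.5, 192.8, 108.9]
tcp_rot: [-3.141, -0.0, 2.837]
contact_force: [0.1, 0.6, -0.5]
opening: 0.636
grasp_force: 42.8
[252.27957508 249.57991309] 2071
[421.40303359 252.60346696] 923
clock 12.25 pos [473.5 192.5 108.8] rot [-3.141 -0.     2.836] q6 -0.88 shift mm [-0.2  1.  69.1] total units [-0.008  0.04   2.765] rows 3 each [-0.0028  0.0133  0.9216]
```

```bash
python3 -m inch '[[0,0,0,0,0.04,0.5,1],[0,0,0,0,0,0.8,1],[0,0,0,0,0,0.7,1],[0,0,0,0,0,0.4,1],[0,0,0,0,0,0.2,1],[0,0,0,0,0,0.14,1],[0,0,0,0,0,0,1],[0,0,0,0,0,0,1]]'
python3 -m inch '[[0,0,0,0,0,0,1],[0,0,0,0,0,0,0.3],[0,0,0,0,0,0,0.2],[0,0,0,0,0,0,0.15],[0,0,0,0,0,0,0.15],[0,0,0,0,0,0,0.15]]'
python3 -m inch '[[0,0,0,0,0,-0.3,0.15],[0,0,0,0,0,-0.7,0.15],[0,0,0,0,0,-0.9,0.1],[0,0,0,0,0,-0.9,0],[0,0,0,0,0,0,0],[0,0,0,0,0,0,0]]'
python3 - <<'E'
from h import *; from rig import grab_frame
f=grab_frame("wrist")
for b in blobs(f,"blue"): print(b[0],b[1],onz(f,b[0],32).round(1))
plan((459,-186.5,110),yaw=np.radians(90-4.8))
plan((459,-186.5,110))
plan((459,-186.5,110),yaw=np.radians(90-4.8+180))
E
```

```text
clock: 12.92
eef_pos: [474.4, 194.4, 40.8]
tcp_rot: [3.141, 0.001, 2.836]
contact_force: [-0.1, 0.4, -0.0]
opening: 0.642
grasp_force: 42.8
clock: 13.42
eef_pos: [474.0, 194.6, 40.4]
tcp_rot: [3.142, 0.0, 2.837]
contact_force: [0.3, -0.1, 0.3]
opening: 0.851
grasp_force: 0.0
clock: 13.92
eef_pos: [474.9, 194.9, 111.8]
tcp_rot: [3.14, 0.002, 2.837]
contact_force: [-0.3, -0.3, 0.1]
opening: 0.998
grasp_force: 0.0
[251.56864754 202.44569672] 976 [472.2 194.9  32. ]
[416.21192053 249.67108168] 906 [552.8 312.   32. ]
turn deg [ 0.1  0.  77.3] rows 12 each [0.     0.     0.0358]
clock 13.9667 pos [474.1 194.6 110.8] rot [3.141e+00 1.000e-03 2.837e+00] q6 -0.88 shift mm [-381.    16.9    0.8] total units [-15.241   0.674   0.031] rows 16 each [-0.9526  0.0421  0.0019]
clock 13.9667 pos [474.1 194.6 110.8] rot [3.141e+00 1.000e-03 2.837e+00] q6 -0.88 shift mm [-100.  -368.1    0.6] total units [ -4.    -14.722   0.024] rows 16 each [-0.25   -0.9201  0.0015]
turn deg [-0.000e+00  1.000e-01 -1.027e+02] rows 15 each [-0.     0.    -0.038]
clock 13.9667 pos [474.1 194.6 110.8] rot [3.141e+00 1.000e-03 2.837e+00] q6 -0.88 shift mm [381.  -16.9   0.8] total units [15.241 -0.674  0.031] rows 16 each [ 0.9526 -0.0421  0.0019]
```

Gear is centred: seen at (472.2,194.9) against the bin at (471.6,194.3). Next is the tee, gripped across its stem.

```bash
python3 -m inch '[[0,0,0,-0.285,-0.9125,0,0],[0,0,0,-0.285,-0.9125,0,0],[0,0,0,-0.285,-0.9125,0,0],[0,0,0,-0.285,-0.9125,0,0],[0,0,0,-0.285,-0.9125,0,0],[0,0,0,-0.285,-0.9125,0,0],[0,0,0,-0.285,-0.9125,0,0],[0,0,0,-0.285,-0.9125,0,0]]'
python3 -m inch '[[0,0,0,-0.285,-0.9125,0,0],[0,0,0,-0.285,-0.9125,0,0],[0,0,0,-0.285,-0.9125,0,0],[0,0,0,-0.285,-0.9125,0,0],[0,0,0,-0.285,-0.9125,0,0],[0,0,0,-0.285,-0.9125,0,0],[0,0,0,-0.285,-0.9125,0,0],[0,0,0,-0.285,-0.9125,0,0]]'
python3 -m inch '[[0,0,-0.035,0,0,0,0],[0,0,-0.035,0,0,0,0],[0,0,0,0,0,0,0],[0,0,0,0,0,0,0]]'
python3 - <<'E'
from h import *; from rig import grab_frame
f=grab_frame("wrist"); pickle.dump(f,open("w7.pkl","wb")); cv2.imwrite("pics/w7.png",f["pixels"][...,::-1])
for b in blobs(f,"blue"): print(b[0],b[1],onz(f,b[0],22).round(1))
plan((473,-187.7,30))
E
```

```text
clock: 14.63
eef_pos: [472.5, 2.2, 109.2]
tcp_rot: [-3.141, -0.002, 2.837]
contact_force: [-0.6, -0.2, -0.1]
opening: 0.999
grasp_force: 0.0
clock: 15.3
eef_pos: [472.2, -188.8, 109.1]
tcp_rot: [3.141, -0.002, 2.837]
contact_force: [1.2, -0.4, 0.1]
opening: 0.999
grasp_force: 0.0
clock: 15.63
eef_pos: [472.5, -187.6, 109.4]
tcp_rot: [3.141, -0.002, 3.053]
contact_force: [0.0, -0.3, -0.0]
opening: 0.998
grasp_force: 0.0
[252.17929051 164.22435283] 1043 [ 441.5 -185.4   22. ]
clock 15.6833 pos [ 472.7 -187.5  109.6] rot [ 3.141e+00 -1.000e-03  3.053e+00] q6 -1.86 shift mm [-0.5 -0.2 79.6] total units [-0.019 -0.007  3.183] rows 4 each [-0.0047 -0.0017  0.7958]
```

View pics/w7.png

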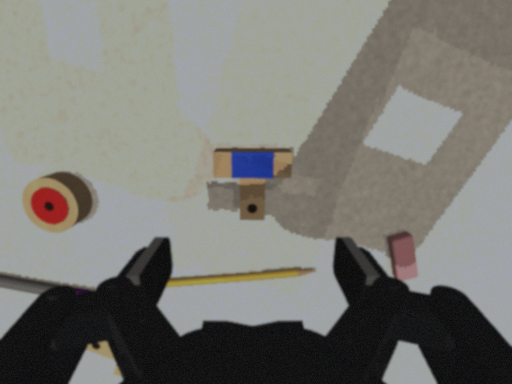

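The tee is square to the tool: patch at (252,164), stem hole at (252,209), grip row about 203. The red wheel (50,205) and the pencil are clear, so I'll descend.

```bash
python3 -m inch '[[0,0,0,-0.02,0,0.8,0],[0,0,0,0,0,0.8,0],[0,0,0,0,0,0.7,0],[0,0,0,0,0,0.4,0],[0,0,0,0,0,0.3,0],[0,0,0,0,0,0.18,0],[0,0,0,0,0,0,0],[0,0,0,0,0,0,0]]'
python3 -m inch '[[0,0,0,0,0,0,1],[0,0,0,0,0,0,1],[0,0,0,0,0,0,1],[0,0,0,0,0,0,1],[0,0,0,0,0,0,1],[0,0,0,0,0,0,1],[0,0,0,0,0,0,1],[0,0,0,0,0,0,1]]' 40
python3 -m inch '[[0,0,0,0,0,0,1],[0,0,0,0,0,0,1],[0,0,0,0,0,0,1]]'
python3 - <<'E'
from h import *; from rig import grab_frame
f=grab_frame("wrist"); cv2.imwrite("pics/w8.png",f["pixels"][...,::-1])
for b in blobs(f,"blue"): print(b[0],b[1],onz(f,b[0],22).round(1))
plan((468,290.5,110))
E
```

```text
clock: 16.35
eef_pos: [473.9, -187.9, 31.1]
tcp_rot: [-3.141, 0.0, 3.056]
contact_force: [0.6, 0.1, -0.4]
opening: 0.999
grasp_force: 0.0
clock: 17.02
eef_pos: [473.9, -188.0, 31.2]
tcp_rot: [-3.141, 0.0, 3.057]
contact_force: [-0.1, -0.1, 4.9]
opening: 0.223
grasp_force: 39.4
clock: 17.27
eef_pos: [473.9, -188.0, 31.2]
tcp_rot: [-3.142, 0.0, 3.057]
contact_force: [-2.0, 0.2, 5.5]
opening: 0.222
grasp_force: 39.4
[252.5531401  193.86191626] 2484 [ 441.6 -185.6   22. ]
clock 17.3167 pos [ 473.8 -188.    31.2] rot [-3.141  0.     3.057] q6 -1.87 shift mm [ 46.4 476.3 -78.9] total units [ 1.857 19.05  -3.157] rows 20 each [ 0.0929  0.9525 -0.1578]
```

View pics/w8.png

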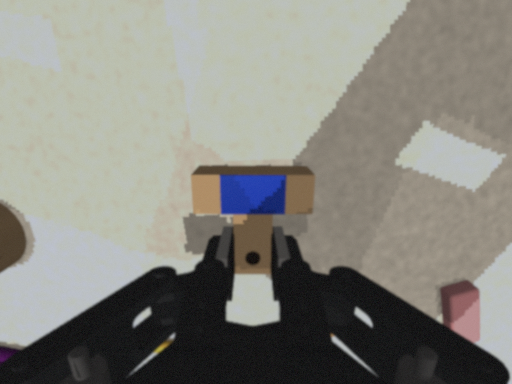

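The tee is held by its stem: patch (252,194), hole (252,257), level. I'll carry it to the tee bin.

```bash
python3 -m inch '[[0,0,0,0,0,-0.3,1],[0,0,0,0,0,-0.7,1],[0,0,0,0,0,-0.9,1],[0,0,0,0.04,0.46,-0.7,1],[0,0,0,0.089,0.954,-0.6,1],[0,0,0,0.089,0.954,0,1],[0,0,0,0.089,0.954,0,1],[0,0,0,0.089,0.954,0,1]]'
python3 -m inch '[[0,0,0,0.089,0.954,0,1],[0,0,0,0.089,0.954,0,1],[0,0,0,0.089,0.954,0,1],[0,0,0,0.089,0.954,0,1],[0,0,0,0.089,0.954,0,1],[0,0,0,0.089,0.954,0,1],[0,0,0,0.089,0.954,0,1],[0,0,0,0.089,0.954,0,1]]'
python3 -m inch '[[0,0,0,0.089,0.954,0,1],[0,0,0,0.089,0.954,0,1],[0,0,0,0.089,0.954,0,1],[0,0,0,0.089,0.954,0,1],[0,0,0,0.089,0.954,0,1],[0,0,0,0.089,0.954,0,1],[0,0,0,0.089,0.954,0,1],[0,0,0,0.05,0.49,0,1]]'
python3 -m inch '[[0,0,0,0,0,0,1],[0,0,0,0,0,0,1],[0,0,0,0,0,0,1]]'
python3 - <<'E'
from h import *; from rig import grab_frame
f=grab_frame("wrist"); cv2.imwrite("pics/w9.png",f["pixels"][...,::-1])
for b in blobs(f,"blue"): print(b[0],b[1])
plan((469.8,291.2,41.2))
E
```

```text
clock: 17.98
eef_pos: [472.9, -79.7, 111.6]
tcp_rot: [-3.142, 0.001, 3.056]
contact_force: [0.1, -0.3, -0.4]
opening: 0.221
grasp_force: 39.3
clock: 18.65
eef_pos: [471.1, 112.2, 111.2]
tcp_rot: [3.142, 0.0, 3.057]
contact_force: [0.2, 0.5, -0.2]
opening: 0.221
grasp_force: 39.3
clock: 19.32
eef_pos: [469.9, 293.4, 111.3]
tcp_rot: [3.141, 0.001, 3.058]
contact_force: [0.0, -0.7, -0.4]
opening: 0.223
grasp_force: 39.3
clock: 19.57
eef_pos: [469.4, 290.0, 110.7]
tcp_rot: [-3.141, -0.001, 3.057]
contact_force: [-0.3, -0.7, 0.1]
opening: 0.222
grasp_force: 39.3
[252.51118476 194.23363712] 2414
[132.04880694 219.39804772] 922
[274.23387097 300.27419355] 124
clock 19.6167 pos [469.5 289.9 110.7] rot [-3.141e+00 -1.000e-03  3.056e+00] q6 -0.93 shift mm [-0.2  1.4 69.5] total units [-0.009  0.056  2.78 ] rows 3 each [-0.0031  0.0187  0.9266]
```

```bash
python3 -m inch '[[0,0,0,0,0.03,0.5,1],[0,0,0,0,0,0.8,1],[0,0,0,0,0,0.7,1],[0,0,0,0,0,0.4,1],[0,0,0,0,0,0.2,1],[0,0,0,0,0,0.16,1],[0,0,0,0,0,0,1],[0,0,0,0,0,0,1]]'
python3 -m inch '[[0,0,0,0,0,0,1],[0,0,0,0,0,0,0.7],[0,0,0,0,0,0,0.6],[0,0,0,0,0,0,0.5],[0,0,0,0,0,0,0.5],[0,0,0,0,0,0,0.5],[0,0,0,0,0,0,0.5]]'
python3 -m inch '[[0,0,0,0,0,-0.3,0.5],[0,0,0,0,0,-0.7,0.5],[0,0,0,0,0,-0.9,0.4],[0,0,0,0,0,-0.9,0.2],[0,0,0,0,0,0,0],[0,0,0,0,0,0,0],[0,0,0,0,0,0,0]]'
python3 - <<'E'
from h import *; from rig import grab_frame
f=grab_frame("wrist"); cv2.imwrite("pics/w10.png",f["pixels"][...,::-1])
for b in blobs(f,"blue"): print(b[0],b[1],onz(f,b[0],32).round(1))
plan((645,-203.5,110))
plan((645,-203.5,110),yaw=np.radians(90+8.7))
E
```

```text
clock: 20.28
eef_pos: [470.2, 291.9, 42.1]
tcp_rot: [3.141, 0.001, 3.056]
contact_force: [-0.2, -0.7, -0.7]
opening: 0.221
grasp_force: 39.3
clock: 20.87
eef_pos: [469.8, 291.8, 41.8]
tcp_rot: [3.142, 0.0, 3.057]
contact_force: [0.5, 0.3, 0.0]
opening: 0.503
grasp_force: 0.0
clock: 21.45
eef_pos: [469.6, 291.7, 111.7]
tcp_rot: [-3.142, -0.0, 3.057]
contact_force: [-0.2, 0.4, -0.6]
opening: 1.003
grasp_force: 0.0
[252.86550778 165.3568161 ] 1093 [438.1 294.3  32. ]
[130.43947655 218.80152672] 917 [472.3 194.9  32. ]
[284.70184049 294.73251534] 815 [552.7 312.   32. ]
clock 21.5 pos [469.3 291.5 111.2] rot [-3.141e+00 -1.000e-03  3.057e+00] q6 -0.93 shift mm [-217.1 -478.3    1.3] total units [ -8.682 -19.132   0.053] rows 20 each [-0.4341 -0.9566  0.0027]
turn deg [-0.1 -0.  76.4] rows 11 each [-0.     -0.      0.0386]
clock 21.5 pos [469.3 291.5 111.2] rot [-3.141e+00 -1.000e-03  3.057e+00] q6 -0.93 shift mm [-515.9   98.8    1.2] total units [-20.634   3.952   0.048] rows 22 each [-0.9379  0.1797  0.0022]
```

View pics/w10.png

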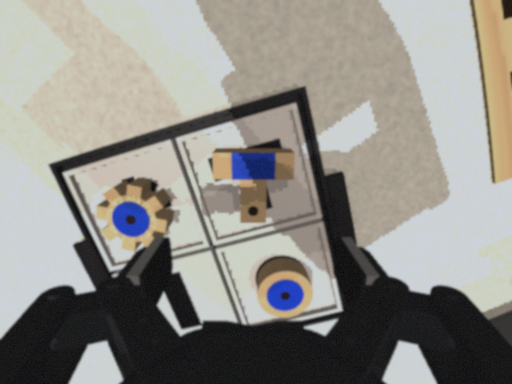

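The tee, gear (131,218) and wheel (285,295) all lie flat and centred. That was my 14th picture, so the beam goes by numbers only.

```bash
python3 -m inch '[[0,0,0,-0.434,-0.957,0,0],[0,0,0,-0.434,-0.957,0,0],[0,0,0,-0.434,-0.957,0,0],[0,0,0,-0.434,-0.957,0,0],[0,0,0,-0.434,-0.957,0,0],[0,0,0,-0.434,-0.957,0,0],[0,0,0,-0.434,-0.957,0,0],[0,0,0,-0.434,-0.957,0,0]]'
python3 -m inch '[[0,0,0,-0.434,-0.957,0,0],[0,0,0,-0.434,-0.957,0,0],[0,0,0,-0.434,-0.957,0,0],[0,0,0,-0.434,-0.957,0,0],[0,0,0,-0.434,-0.957,0,0],[0,0,0,-0.434,-0.957,0,0],[0,0,0,-0.434,-0.957,0,0],[0,0,0,-0.434,-0.957,0,0]]'
python3 -m inch '[[0,0,0,-0.434,-0.957,0,0],[0,0,0,-0.434,-0.957,0,0],[0,0,0,-0.434,-0.957,0,0],[0,0,0,-0.434,-0.957,0,0],[0,0,0.0386,0,0,0,0],[0,0,0.0386,0,0,0,0],[0,0,0.0386,0,0,0,0],[0,0,0.0386,0,0,0,0]]'
python3 -m inch '[[0,0,0.0386,0,0,0,0],[0,0,0.0386,0,0,0,0],[0,0,0.0386,0,0,0,0],[0,0,0.0386,0,0,0,0],[0,0,0.0386,0,0,0,0],[0,0,0.0386,0,0,0,0],[0,0,0.0386,0,0,0,0],[0,0,0,0,0,0,0]]'
python3 -m inch '[[0,0,0,0,0,0,0],[0,0,0,0,0,0,0]]'
python3 - <<'E'
from h import *; from rig import grab_frame
f=grab_frame("wrist"); pickle.dump(f,open("w11.pkl","wb"))
for b in blobs(f,"blue",150):
    p=onz(f,b[0],22); q,_,a=cv2.minAreaRect(np.argwhere(b[2])[:,::-1].astype(np.float32))
    box=[onz(f,x,22)[:2] for x in cv2.boxPoints((q,_,a))]
    e=[box[i+1]-box[i] for i in range(2)]
    print(b[0].round(1),b[1],p.round(1),[(np.linalg.norm(x).round(1),np.degrees(np.arctan2(x[1],x[0])).round(1)) for x in e])
for b in blobs(f,"wood",60): print("wood",b[0].round(1),b[1],onz(f,b[0],22).round(1))
plan((645,-203.5,28))
E
```

```text
clock: 22.17
eef_pos: [539.6, 92.3, 110.6]
tcp_rot: [-3.141, -0.002, 3.057]
contact_force: [0.7, 0.7, -0.2]
opening: 1.001
grasp_force: 0.0
clock: 22.83
eef_pos: [609.8, -105.5, 110.3]
tcp_rot: [3.141, -0.002, 3.057]
contact_force: [0.5, 0.4, 0.4]
opening: 1.001
grasp_force: 0.0
clock: 23.5
eef_pos: [644.5, -203.4, 110.0]
tcp_rot: [-3.141, -0.003, 2.565]
contact_force: [-0.6, -0.2, -0.8]
opening: 0.997
grasp_force: 0.0
clock: 24.17
eef_pos: [644.6, -203.1, 110.2]
tcp_rot: [-3.139, -0.001, 1.717]
contact_force: [0.5, 0.7, 0.5]
opening: 0.997
grasp_force: 0.0
clock: 24.33
eef_pos: [645.0, -203.3, 111.0]
tcp_rot: [-3.14, -0.001, 1.727]
contact_force: [0.0, -0.1, 0.1]
opening: 0.999
grasp_force: 0.0
[249.9 200.8] 1019 [ 643.  -202.9   22. ] [(np.float64(20.3), np.float64(8.9)), (np.float64(32.0), np.float64(-80.4))]
wood [144.9 174.6] 1261 [ 558.8 -194.3   22. ]
wood [250.4 169.5] 469 [ 639.5 -177.7   22. ]
wood [249.9 230.1] 349 [ 646.9 -228.1   22. ]
wood [190.1 305.4] 310 [ 604.5 -311.2   22. ]
wood [ 25.2 305.1] 179 [ 447.3 -340.8   22. ]
wood [193.3 327. ] 106 [ 609.6 -335.5   22. ]
clock 24.3833 pos [ 645.2 -203.3  111.2] rot [-3.141 -0.     1.726] q6 -0.46 shift mm [-0.2 -0.1 83.2] total units [-0.009 -0.005  3.327] rows 4 each [-0.0021 -0.0012  0.8317]
```

The beam's band is at (249.9,200.8), 20 × 32 mm, at an angle of 9° — aligned. Descend and grip.

```bash
python3 -m inch '[[0,0,0,0,0,0.8,0],[0,0,0,0,0,0.8,0],[0,0,0,0,0,0.8,0],[0,0,0,0,0,0.4,0],[0,0,0,0,0,0.3,0],[0,0,0,0,0,0.15,0],[0,0,0,0,0,0,0],[0,0,0,0,0,0,0]]'
python3 -m inch '[[0,0,0,0,0,0,1],[0,0,0,0,0,0,1],[0,0,0,0,0,0,1],[0,0,0,0,0,0,1],[0,0,0,0,0,0,1],[0,0,0,0,0,0,1],[0,0,0,0,0,0,1],[0,0,0,0,0,0,1]]' 40
python3 -m inch '[[0,0,0,0,0,0,1],[0,0,0,0,0,0,1],[0,0,0,0,0,0,1]]'
python3 - <<'E'
from h import *; from rig import grab_frame
f=grab_frame("wrist")
for b in blobs(f,"blue"): print(b[0],b[1],onz(f,b[0],22).round(1))
plan((572.3,212.7,110))
E
```

```text
clock: 25.05
eef_pos: [645.9, -203.5, 31.2]
tcp_rot: [3.141, 0.0, 1.723]
contact_force: [0.4, -0.9, 0.8]
opening: 1.004
grasp_force: 0.0
clock: 25.72
eef_pos: [645.8, -203.5, 31.0]
tcp_rot: [3.141, 0.0, 1.723]
contact_force: [-0.6, 0.0, 5.4]
opening: 0.242
grasp_force: 40.2
clock: 25.97
eef_pos: [645.8, -203.5, 31.0]
tcp_rot: [3.141, 0.0, 1.723]
contact_force: [-0.1, -0.5, 5.9]
opening: 0.243
grasp_force: 40.2
[252.25320787 250.20273738] 2338 [ 645.6 -202.3   22. ]
clock 26.0167 pos [ 645.8 -203.5   31. ] rot [3.141 0.    1.723] q6 -0.46 shift mm [422.5  -9.6 -79.2] total units [16.899 -0.383 -3.167] rows 18 each [ 0.9388 -0.0213 -0.1759]
```

```bash
python3 -m inch '[[0,0,0,0,0,-0.3,1],[0,0,0,0,0,-0.7,1],[0,0,0,0,0,-0.9,1],[0,0,0,0.46,-0.01,-0.7,1],[0,0,0,0.94,-0.022,-0.6,1],[0,0,0,0.94,-0.022,0,1],[0,0,0,0.94,-0.022,0,1],[0,0,0,0.94,-0.022,0,1]]'
python3 -m inch '[[0,0,0,0.94,-0.022,0,1],[0,0,0,0.94,-0.022,0,1],[0,0,0,0.94,-0.022,0,1],[0,0,0,0.94,-0.022,0,1],[0,0,0,0.94,-0.022,0,1],[0,0,0,0.94,-0.022,0,1],[0,0,0,0.94,-0.022,0,1],[0,0,0,0.94,-0.022,0,1]]'
python3 -m inch '[[0,0,0,0.94,-0.022,0,1],[0,0,0,0.94,-0.022,0,1],[0,0,0,0.94,-0.022,0,1],[0,0,0,0.94,-0.022,0,1],[0,0,0,0.94,-0.022,0,1],[0,0,0,0.46,-0.01,0,1],[0,0,0,0,0,0,1],[0,0,0,0,0,0,1]]'
python3 -m inch '[[0,0,0,0,0,0,1],[0,0,0,0,0,0,1]]'
python3 - <<'E'
from h import *; from rig import grab_frame
f=grab_frame("wrist")
for b in blobs(f,"blue"): print(b[0],b[1])
plan((572,212.7,41))
E
```

```text
clock: 26.68
eef_pos: [626.7, -98.6, 111.1]
tcp_rot: [3.141, 0.0, 1.722]
contact_force: [0.4, 0.7, -0.6]
opening: 0.247
grasp_force: 39.6
clock: 27.35
eef_pos: [593.7, 86.8, 110.7]
tcp_rot: [-3.141, 0.0, 1.723]
contact_force: [-0.3, 0.1, 0.1]
opening: 0.247
grasp_force: 39.6
clock: 28.02
eef_pos: [571.6, 212.8, 110.5]
tcp_rot: [-3.141, 0.0, 1.724]
contact_force: [0.0, -0.5, -0.8]
opening: 0.246
grasp_force: 39.6
clock: 28.18
eef_pos: [571.9, 211.6, 110.5]
tcp_rot: [-3.141, 0.0, 1.722]
contact_force: [0.0, -0.6, -0.2]
opening: 0.241
grasp_force: 39.6
[247.0912744   60.52353617] 1742
[76.82134746 63.98107494] 1321
[121.98126951 207.44224766] 961
[252.22113336 250.23008095] 2347
clock 28.2333 pos [571.9 211.7 110.5] rot [-3.141  0.     1.722] q6 0.2 shift mm [ 1.   0.2 69.5] total units [0.041 0.009 2.781] rows 3 each [0.0136 0.003  0.9271]
```

```bash
python3 -m inch '[[0,0,0,0.03,0,0.5,1],[0,0,0,0,0,0.8,1],[0,0,0,0,0,0.7,1],[0,0,0,0,0,0.4,1],[0,0,0,0,0,0.2,1],[0,0,0,0,0,0.16,1],[0,0,0,0,0,0,1],[0,0,0,0,0,0,1]]'
python3 -m inch '[[0,0,0,0,0,0,1],[0,0,0,0,0,0,0.7],[0,0,0,0,0,0,0.6],[0,0,0,0,0,0,0.5],[0,0,0,0,0,0,0.5],[0,0,0,0,0,0,0.5],[0,0,0,0,0,0,0.5]]'
python3 -m inch '[[0,0,0,0,0,-0.3,0.5],[0,0,0,0,0,-0.7,0.5],[0,0,0,0,0,-0.9,0.4],[0,0,0,0,0,-0.9,0.2],[0,0,0,0,0,-0.9,0],[0,0,0,-0.9,0,-0.9,0],[0,0,0,-0.9,0,-0.9,0],[0,0,0,-0.9,0,0,0]]'
python3 -m inch '[[0,0,0,-0.9,0,0,0],[0,0,0,-0.9,0,0,0],[0,0,0,0,0,0,0],[0,0,0,0,0,0,0]]'
python3 - <<'E'
from h import *; from rig import grab_frame
f=grab_frame("wrist")
for b in blobs(f,"blue",150): print("wrist",b[0].round(1),b[1],onz(f,b[0],32).round(1))
for n in("top","scene"):
    f=grab_frame(n)
    for c in("blue","red"):
        for b in blobs(f,c): print(n,c,b[0].round(1),b[1],onz(f,b[0],32 if c=="blue" else 22).round(1))
E
```

```text
clock: 28.9
eef_pos: [572.1, 213.6, 41.9]
tcp_rot: [3.141, -0.0, 1.723]
contact_force: [0.5, 0.7, 0.3]
opening: 0.247
grasp_force: 39.6
clock: 29.48
eef_pos: [571.7, 213.5, 41.6]
tcp_rot: [3.141, -0.0, 1.723]
contact_force: [-0.2, 0.0, 0.1]
opening: 0.504
grasp_force: 0.0
clock: 30.15
eef_pos: [584.3, 146.9, 184.3]
tcp_rot: [3.134, -0.001, 1.724]
contact_force: [0.5, -0.7, 0.2]
opening: 1.004
grasp_force: 0.0
clock: 30.48
eef_pos: [588.8, 101.4, 179.6]
tcp_rot: [3.141, -0.0, 1.721]
contact_force: [-0.1, 0.9, -1.1]
opening: 0.997
grasp_force: 0.0
wrist [252.5  59.2] 978 [572.1 213.8  32. ]
wrist [140.5  64.9] 759 [472.8 194.9  32. ]
top blue [153.  178.6] 89 [573.8 213.5  32. ]
top blue [113.1 184.8] 48 [556.  319.2  32. ]
top blue [158.6 213.1] 30 [484.  196.3  32. ]
top red [216.9  74.6] 64 [857.1  52.9  22. ]
top red [395.7 101.5] 111 [ 792.9 -430.7   22. ]
top red [357.4 161.6] 93 [ 627.4 -323.7   22. ]
top red [368.9 223.8] 110 [ 463.4 -354.4   22. ]
scene blue [270.4 122.3] 51 [471.8 194.1  32. ]
scene blue [309.4 133. ] 70 [572.2 213.4  32. ]
scene red [383.2 204.7] 131 [811.5 119.4  22. ]
scene red [121.6 295.6] 181 [ 461.1 -354.1   22. ]
scene red [196.6 326.4] 166 [ 625.1 -324.1   22. ]
```

```bash
python3 - <<'E'
from h import *; from rig import r,grab_frame
f=grab_frame("scene"); h=cv2.cvtColor(f["pixels"],cv2.COLOR_RGB2HSV).astype(int)
m=((h[...,1]>110)&(h[...,2]>25)&(h[...,0]>105)&(h[...,0]<130)).astype(np.uint8)
n,l,s,c=cv2.connectedComponentsWithStats(m); ok=0
for i in range(1,n):
    if s[i,4]>25:
        p=onz(f,c[i],32)[:2]; print(c[i].round(1),s[i,4],p.round(1))
        ok+=any(np.hypot(*(p-q))<9 for q in([552.5,311],[473,193.4],[571.5,212.7],[439,293]))
print(ok, r.sense()["contact_force"])
if ok==4: print(r.sign_off())
E
```

```text
[322.  106.2] 31 [554.9 312.8]
[270.5 122.3] 56 [471.9 194.3]
[309.4 133. ] 70 [572.2 213.4]
3 [ 0.20867996 -0.39949172 -0.27570086]
```

```bash
python3 - <<'E'
from h import *; from rig import r,grab_frame
f=grab_frame("scene"); px=f["pixels"].astype(int)
m=((px[...,2]-px[...,0]>12)&(px[...,2]-px[...,1]>12)).astype(np.uint8); m[:,:240]=0; m[160:]=0
n,l,s,c=cv2.connectedComponentsWithStats(m); ok=0
for i in range(1,n):
    if s[i,4]>10:
        p=onz(f,c[i],32)[:2]; print(c[i].round(1),s[i,4],p.round(1))
        ok+=any(np.hypot(*(p-q))<9 for q in([552.5,311],[473,193.4],[571.5,212.7],[439,293]))
if ok==4: print(r.sign_off())
E
```

```text
[276.9  93.4] 27 [431.4 292.8]
[322.  105.8] 33 [554.2 313.9]
[270.7 122.1] 71 [472.1 195.1]
[309.3 132.8] 91 [571.5 213.6]
the job is handed in; nothing more can be done
None
```

All four blue parts are flat in their own bins and released, both red parts measured where they started, and the job is handed in; the tee's last check was the least exact, because its patch was partly shaded (about 8 mm off the expected spot, against about 1 mm in the wrist view right after placing).

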